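# Find the feed head with the worn shaft and lock it

### The job

Check the end float of the two strap feed heads on the bench: first on the head on the robot's left, then on the one on its right, pull the shaft by its knob all the way out to its stop, hold it there a moment, then push it fully home and hold it a moment. Once both are checked, swing the locking lever of the head whose shaft has clearly more float fully over, so that nobody uses it; leave the other head unlocked, both shafts pushed home, and everything else on the bench where it is.

Things in the scene. Friction and masses are not known exactly. Their poses are not given: they have to be found in the camera images.
- head_p: One of two identical-looking strap feed heads, bolted down: grey closed housing 90 x 80 mm (x, y) on a 130 x 130 x 12 mm foot, top 120 mm above the bench, lever on top. Origin: centre of the underside; z up; -x side faces the robot. A shaft runs through it along its x, 75 mm up: black knob at the -x end, rubber roller at the +x end (56 mm diameter, to x = 122 mm). Stops inside, unseen.
- shaft_p (a joint): Axial position (m) of this head's shaft: 0 = fully home against its inner stop (head's +x, away from the robot); grows as it is pulled towards the robot (-x) to its outer stop. Slides only, about 2 N friction, stays put. A sound shaft has about 4 mm between stops, a worn one about 10 mm; which head is worn must be found out. Starts between the stops.
- knob_p (a point): Centre of the hand knob of head_p, on the shaft axis, 105 mm in front (-x) of the head's origin when home: black cylinder 34 mm in diameter and 36 mm long along the shaft, with a 44 mm diameter, 6 mm thick lip at its robot-side end. Moves with the shaft.
- lever_p (a joint): Angle (rad) of the locking lever of head_p: it swings sideways, across the shaft, about an axis along the head's x. 0 = unlocked, leaning to the head's -y side; 1.1 = locked, fully over, leaning to the head's +y side. Light friction, stays where it is left; starts at 0 to 0.1.
- lever_p_tip (a point): Tip of the steel locking lever of head_p. The point is the centre of its 26 mm steel ball end, 60 mm from the hinge on a 10 mm stem. The hinge axis runs along the head's x, 15 mm behind (+x of) the head's origin, y 0, 142 mm above the bench, on a 50 x 70 x 25 mm block; the ball leans 31 mm to the head's -y side when unlocked, 31 mm to +y when locked, both 193 mm above the bench.
- head_q: One of two identical-looking strap feed heads, bolted down: grey closed housing 90 x 80 mm (x, y) on a 130 x 130 x 12 mm foot, top 120 mm above the bench, lever on top. Origin: centre of the underside; z up; -x side faces the robot. A shaft runs through it along its x, 75 mm up: black knob at the -x end, rubber roller at the +x end (56 mm diameter, to x = 122 mm). Stops inside, unseen.
- shaft_q (a joint): Axial position (m) of this head's shaft: 0 = fully home against its inner stop (head's +x, away from the robot); grows as it is pulled towards the robot (-x) to its outer stop. Slides only, about 2 N friction, stays put. A sound shaft has about 4 mm between stops, a worn one about 10 mm; which head is worn must be found out. Starts between the stops.
- knob_q (a point): Centre of the hand knob of head_q, on the shaft axis, 105 mm in front (-x) of the head's origin when home: black cylinder 34 mm in diameter and 36 mm long along the shaft, with a 44 mm diameter, 6 mm thick lip at its robot-side end. Moves with the shaft.
- lever_q (a joint): Angle (rad) of the locking lever of head_q: it swings sideways, across the shaft, about an axis along the head's x. 0 = unlocked, leaning to the head's -y side; 1.1 = locked, fully over, leaning to the head's +y side. Light friction, stays where it is left; starts at 0 to 0.1.
- lever_q_tip (a point): Tip of the steel locking lever of head_q. The point is the centre of its 26 mm steel ball end, 60 mm from the hinge on a 10 mm stem. The hinge axis runs along the head's x, 15 mm behind (+x of) the head's origin, y 0, 142 mm above the bench, on a 50 x 70 x 25 mm block; the ball leans 31 mm to the head's -y side when unlocked, 31 mm to +y when locked, both 193 mm above the bench.
- spool: Bystander: wooden spool standing up, 40 mm diameter, 50 mm high; origin under its centre.
- bone_folder: Bystander: flat white bone folder 130 x 22 x 8 mm; origin under its centre.
- rivet_jar: Bystander: glass jar, 60 mm diameter, 70 mm high; origin under its centre.
- mallet: Bystander: wooden-handled hammer lying down, 240 mm long.
- awl: Bystander: wooden-handled awl lying down, 150 mm long.
- edge_brush: Bystander: small brush lying down, 170 mm long.
- weight: Bystander: round brass weight, 56 mm diameter, 50 mm high with a stub on top; origin under its centre.

How it is judged:
On the way, in this order (a step that is already met when the one before it is completed fails the run):
1. left head: shaft pulled out to its stop (((y of head_p in the frame of head_q above 0 m and value of joint shaft_p above 0.0028 m) or (y of head_q in the frame of head_p above 0 m and value of joint shaft_q above 0.0088 m))), for 0.2 s.
2. left head: shaft pushed fully home (((y of head_p in the frame of head_q above 0 m and value of joint shaft_p below 0.0012 m) or (y of head_q in the frame of head_p above 0 m and value of joint shaft_q below 0.0012 m))), for 0.2 s.
3. right head: shaft pulled out to its stop (((y of head_q in the frame of head_p above 0 m and value of joint shaft_p above 0.0028 m) or (y of head_p in the frame of head_q above 0 m and value of joint shaft_q above 0.0088 m))), for 0.2 s.
4. right head: shaft pushed fully home, both levers still unlocked (((y of head_q in the frame of head_p above 0 m and value of joint shaft_p below 0.0012 m) or (y of head_p in the frame of head_q above 0 m and value of joint shaft_q below 0.0012 m)) and value of joint each of lever_p, lever_q below 0.4 rad), for 0.2 s.
At the end, for the whole second after the job is handed in: Both shafts are pushed home (within 1.2 mm of the inner stop), the lever of the head with the larger float is fully over (beyond 0.95 of 1.1 rad), and the other head's lever is still unlocked (below 0.4 rad) (value of joint each of shaft_p, shaft_q below 0.0012 m and value of joint lever_q above 0.95 rad and value of joint lever_p below 0.4 rad); the robot touches nothing.
It fails at once if the lever of the head with the smaller float is swung more than 0.5 rad (value of joint lever_p above 0.5 rad).
It fails at once if a bystander (spool, bone folder, jar, hammer, awl, brush or weight) is moved more than 30 mm (distance of any of spool, bone_folder, rivet_jar, mallet, awl, edge_brush, weight from where it was at the start of the episode above 0.03 m).
It also fails if it takes over 64 s, if anything falls off the work surface, if the arm or the gripper's body presses on something with over 40 N, if the wrist force passes 120 N, or if a joint passes its speed limit or range.

### The arm

A 6-joint arm with a two-finger parallel gripper is mounted at the origin on the work surface. World frame = base frame: x ahead of the robot, y to its left, z up, the work surface at z = 0. Lengths are in m, angles in rad, forces in N, time in s.
With the tool pointing down it reaches from about 0.3 to 0.875 m from the base axis. Payload 6.4 kg.
Tool frame: the origin (TCP) lies at the centre of the arm's flange, where the gripper is bolted on; the fingertips stand 173 mm ahead of it and the grasp point (between the pads) lies 155 mm ahead of it (ctrl.pinch_z is the distance from the TCP to the grasp point, in m); z points along the fingers, y is the direction in which the jaws open and shut (so a half turn about z gives the same grasp; the last joint's range is limited). The gripper opens to 85 mm and grips with 20 to 120 N. Pads are 22 mm wide; open, the fingers measure 114 mm over their backs; the gripper's body (76 mm by 85 mm) begins 54 mm behind the grasp point. The pads swing forward as they close: fully open they stand 13 mm farther back than shut.
Start: joints at [1.005, 0.181, 1.607, -0, 1.354, -0.206], TCP at [0.202, 0.538, 0.405] pointing down, gripper open.
Joint ranges: [-2.99, 2.99], [-0.89, 2.07], [0.3, 2.58], [-1.14, 4.28], [0, 2.63], [-3.12, 3.12]. Speed limits (rad/s): [2.57, 2.57, 3.01, 3.14, 3.14, 3.14].

### API

Orientations are given as a unit quaternion [w, x, y, z].
In Python, from bench import ctrl gives the robot as it stands.
- The arm moves only by the tool drive_tool, never from a script. Its argument "commands" is a list that holds one entry, the list of rows, each a list of 7 numbers: the shift along the tool's x, y, z in units of 50 mm (1.0 is 50 mm), then the turn, a rotation vector about the tool's x, y, z in units of 8 degrees (1.0 is 8 degrees), then the closure in counts, from 0 (fully open) to 255 (shut). A call has 1 to 10 rows; each row shifts and turns the commanded pose from where the row before left it, along the tool's axes as they then stand; what a row does not reach is not made up. A row lasts 1/10 s, in which the tool goes at most 50 mm and 8.59 degrees, less where a joint would pass 70% of its speed; a pose out of reach is approached as far as the arm can. A call is refused whole if a number of a shift passes 1 or a number of a turn 1, either way. A call with a gripper value outside its range is refused whole. The fingers move at their own pace and stop on an object; the grip force is fixed at half the most. Time passes only in rows, so rows that do not move let the fingers close. It gives the time, the measured TCP pose, the force and the opening at its end, in the units of the state.
- ctrl.get_obs(): the state, without advancing time (a new reading comes with each control period).
- ctrl.camera(name): name is "scene" or "side" or "wrist"; returns a dict with "pixels" (420x560x3 uint8, red, green, blue), "depth" (420x560 float32, m along the optical axis (not along the pixel's ray), 0 where there is no reading), "intrinsics" (3x3 intrinsics, pixels), "R" (3x3) and "t" (3): a world point X has camera coordinates R X + t; the wrist camera has in their place "tool_from_camera" (4x4, takes a point from camera to tool coordinates, whose origin is the TCP and whose axes are the flange's). Camera axes: x right, y down, z forward; pixel columns grow to the right and rows downward; lengths in m; the calibration is good to about 2 mm. The wrist camera is an equidistant fisheye: a pixel r from the principal point sees the ray r / f radians off the axis. A picture is of the moment at which its call begins: read the wrist's pose just before it.
- ctrl.hand_in(): hands the job in, once; it reports no verdict.
The state is a dict: "time_s": time; "q": joint angles; "dq": joint speeds; "joint_efforts": joint torques, N m; "eef_pos": TCP position; "eef_rot": TCP orientation; "wrist_force": force on the tool from outside, world axes, zero at the start; "torque": the same for the moment, N m; "opening": opening from 0.0 (shut) to 1.0 (fully open).
Only numpy, scipy, OpenCV 4.12 (cv2) and the standard library are available. Lean on these libraries where they do the work, as an engineer would, in place of code of your own. Each camera call takes 0.05 s, during which the arm holds its last target. There are 200 camera calls.

## Working session

There is one attempt and no reset: what is moved stays moved. The work goes in short steps, Python scripts to look and compute and a tool call to move; the robot and the scene stay as the last step left them, time stands still between calls to the robot, and variables do not carry over. Pictures are saved under pics/ and viewed, about 8 in all and at most 12, crops included, and the job is handed in when it is done.

Besides the shell and the picture viewer there is one more tool, called after "Call:" by a JSON object that holds its "name" and its "arguments", one argument or row to a line. drive_tool: Moves the arm, as the interface text tells. Its arguments: {"type":"object","properties":{"commands":{"type":"array","items":{"type":"array","items":{"type":"array","items":{"type":"number"}}}}},"required":["commands"]}

```bash
ls; mkdir -p pics; python3 - <<'E'
from bench import ctrl
import cv2,numpy as np
o=ctrl.get_obs();print({k:np.round(v,3) for k,v in o.items()})
for n in ['scene','side']:
    c=ctrl.camera(n);np.savez(f'pics/{n}0.npz',**c)
    cv2.imwrite(f'pics/{n}0.png',c['pixels'][:,:,::-1]);print(n,c['intrinsics'],c['R'],c['t'])
E
```

```text
pics
{'time_s': np.float64(0.0), 'q': array([ 1.005,  0.182,  1.608,  0.   ,  1.354, -0.206]), 'dq': array([-0.002,  0.   , -0.001, -0.   ,  0.001,  0.001]), 'joint_efforts': array([ 1.0000e-03, -4.4487e+01, -3.5134e+01, -0.0000e+00,  9.0000e-03,
       -0.0000e+00]), 'eef_pos': array([0.202, 0.538, 0.404]), 'eef_rot': array([-0.   ,  0.179,  0.984, -0.001]), 'wrist_force': array([-0.572,  1.296, -0.885]), 'torque': array([-0.02 ,  0.023, -0.008]), 'opening': np.float64(1.002)}
scene [[502.34439492   0.         286.69824912]
 [  0.         502.34439492 209.68780291]
 [  0.           0.           1.        ]] [[-0.18356028  0.98298847  0.00626864]
 [ 0.5902814   0.11532215 -0.79891719]
 [-0.78604929 -0.14294921 -0.60140838]] [ 0.10340076 -0.19810835  1.73363344]
side [[473.72630212   0.         287.01859043]
 [  0.         473.72630212 218.01393034]
 [  0.           0.           1.        ]] [[ 0.92292059 -0.38470261  0.01488212]
 [-0.28648987 -0.71209902 -0.64096688]
 [ 0.25717918  0.58729796 -0.76742425]] [-0.46183788  0.24243005  1.47115102]
```

View pics/scene0.png

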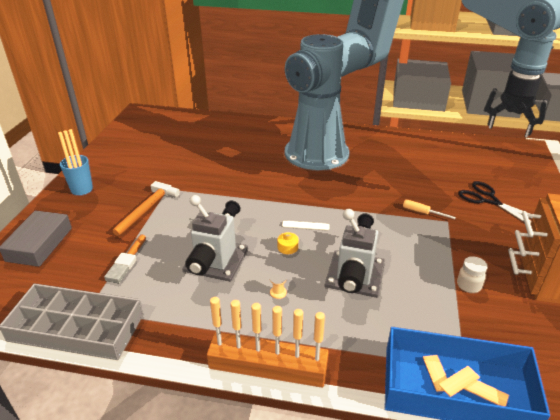

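View pics/side0.png

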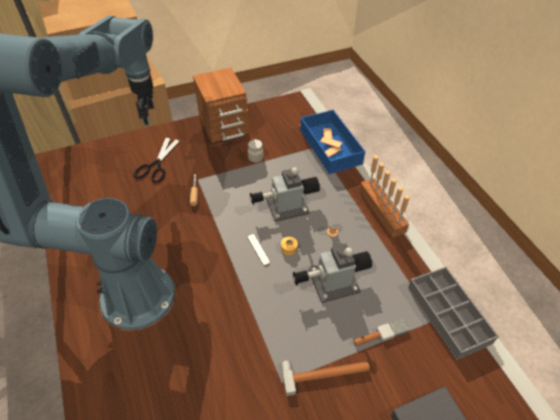

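The scene view faces the robot. The left head is at about (355,250) in scene and (288,195) in side. The right head is at about (213,240) in scene and (335,272) in side. The black knobs face the robot, at scene (366,221) and (232,208).

```bash
cat > h.py <<'E'
import numpy as np,cv2
def cloud(c):
    d=c['depth'];K=c['intrinsics'];v,u=np.indices(d.shape)
    p=np.stack([(u-K[0,2])/K[0,0]*d,(v-K[1,2])/K[1,1]*d,d],-1)
    X=(p-c['t'])@c['R'];X[d<=0]=np.nan;return X
E
python3 - <<'E'
from h import *
P=[];C=[]
for n in ['scene','side']:
    c=dict(np.load(f'pics/{n}0.npz'));X=cloud(c)
    for nm,(u,v) in {'scene':dict(L=(366,221),R=(232,208),jar=(473,275),fold=(305,226),wt=(288,243),spool=(279,288)),'side':dict(L=(256,198),R=(301,277),fold=(258,250),wt=(289,245),spool=(333,230))}[n].items(): print(n,nm,X[v,u].round(3))
    P.append(X.reshape(-1,3));C.append(c['pixels'].reshape(-1,3).astype(int));
    np.save(f'pics/X{n}.npy',X)
P0,C0=P,C
for nm,cen in [('L',None),('R',None)]:
    for i,n in enumerate(['scene','side']):
        X,Cc=P0[i],C0[i]
        k={'L':{'scene':(366,221),'side':(256,198)},'R':{'scene':(232,208),'side':(301,277)}}[nm][n]
        k=np.load(f'pics/X{n}.npy')[k[1],k[0]]
        near=np.hypot(X[:,0]-k[0]-.1,X[:,1]-k[1])<.17
        top=near&(abs(X[:,2]-.120)<.004)
        blk=near&(abs(X[:,2]-.145)<.004)
        dark=near&(Cc.max(1)<60)&(X[:,2]>.06)&(X[:,2]<.11)
        foot=near&(abs(X[:,2]-.012)<.004)
        for q,m in [('top',top),('blk',blk),('foot',foot),('dark',dark)]:
            if m.sum()<8: print(nm,n,q,m.sum());continue
            r=cv2.minAreaRect((X[m,:2]*1000).astype(np.float32))
            print(nm,n,q,m.sum(),np.round(r[0],1),np.round(r[1],1),round(r[2],1))
        ball=near&(X[:,2]>.175);print(nm,n,'ball',ball.sum(),X[ball].mean(0).round(3),X[ball].max(0).round(3))
        for lo,hi,w in [(-.04,.035,'knob'),(.14,.26,'roll')]:
            m=dark&(X[:,0]-k[0]>lo)&(X[:,0]-k[0]<hi)
            if m.sum(): print(nm,n,w,m.sum(),X[m].mean(0).round(3),X[m].min(0).round(3),X[m].max(0).round(3))
E
```

```text
scene L [0.474 0.188 0.093]
scene R [ 0.478 -0.164  0.087]
scene jar [0.579 0.449 0.052]
scene fold [0.419 0.025 0.009]
scene wt [ 0.525 -0.004  0.032]
scene spool [0.685 0.004 0.029]
side L [0.457 0.176 0.086]
side R [ 0.47  -0.178  0.09 ]
side fold [0.405 0.023 0.005]
side wt [ 0.499 -0.019  0.037]
side spool [ 0.665 -0.011  0.029]
L scene top 175 [576.  174.8] [78.7 87.9] 86.2
L scene blk 343 [590.9 173.4] [69.9 52.3] 86.6
L scene foot 717 [574.4 174.5] [130.  134.4] 85.4
L scene dark 662 [568.4 179.7] [ 53.7 248.1] 83.2
L scene ball 119 [0.592 0.145 0.196] [0.602 0.159 0.209]
L scene knob 158 [0.464 0.186 0.087] [0.444 0.167 0.068] [0.489 0.204 0.097]
L scene roll 504 [0.671 0.168 0.093] [0.637 0.139 0.061] [0.693 0.195 0.105]
L side top 200 [571.3 173.5] [83.6 87. ] 85.1
L side blk 125 [586.  171.8] [52.2 74.4] 2.3
L side foot 362 [547.3 195.8] [305.6 290.8] 12.9
L side dark 278 [560.5 171.7] [ 49.6 238.7] 83.6
L side ball 49 [0.582 0.139 0.201] [0.594 0.151 0.214]
L side knob 76 [0.459 0.176 0.087] [0.44  0.16  0.073] [0.477 0.192 0.097]
L side roll 202 [0.652 0.155 0.093] [0.6
[... 201 characters left out ...]
2 [ 578.5 -183. ] [ 55.6 248.5] 86.8
R scene ball 115 [ 0.606 -0.21   0.195] [ 0.614 -0.198  0.207]
R scene knob 160 [ 0.476 -0.165  0.086] [ 0.454 -0.186  0.06 ] [ 0.5   -0.149  0.095]
R scene roll 482 [ 0.681 -0.181  0.091] [ 0.644 -0.217  0.06 ] [ 0.703 -0.16   0.106]
R side top 285 [ 585.6 -182.1] [83.5 87. ] 86.2
R side blk 215 [ 600.8 -183.8] [71.2 50. ] 86.5
R side foot 515 [ 569.3 -175.4] [295.4 322. ] 44.3
R side dark 364 [ 572.7 -181.4] [ 46.3 241.6] 82.5
R side ball 66 [ 0.597 -0.217  0.201] [ 0.611 -0.204  0.211]
R side knob 117 [ 0.469 -0.177  0.089] [ 0.451 -0.189  0.062] [ 0.491 -0.159  0.102]
R side roll 247 [ 0.666 -0.199  0.096] [ 0.64  -0.218  0.072] [ 0.694 -0.169  0.107]
```

Call:
{"name": "drive_tool", "arguments": {
  "commands": [
    [[0,0,0,0,0,-1,0],[0,0,0,0,0,-1,0],[-0.6,-0.67,0,0,0,0,0],[-0.6,-0.67,0,0,0,0,0],[-0.6,-0.67,0,0,0,0,0],[-0.6,-0.67,0,0,0,0,0],[-0.6,-0.67,0,0,0,0,0],[-0.6,-0.67,0,0,0,0,0],[-0.6,-0.67,0,0,0,0,0],[-0.6,-0.67,0,0,0,0,0]]
  ]
}}

```text
time_s: 1.1
eef_pos: [0.4207, 0.2501, 0.4045]
eef_rot: [-0.0, 0.04, 0.999, -0.0]
wrist_force: [0.2, 0.8, -0.6]
opening: 0.997
```

Call:
{"name": "drive_tool", "arguments": {
  "commands": [
    [[-0.6,-0.67,0.5,0,0,0,0],[-0.3,-0.3,0.5,0,0,0,0],[0,0,0,0,0,0,0],[0,0,0,0,0,0,0]]
  ]
}}

```text
time_s: 1.5
eef_pos: [0.4601, 0.2006, 0.3548]
eef_rot: [-0.001, 0.041, 0.999, -0.0]
wrist_force: [-0.1, 0.4, 0.6]
opening: 1.002
```

```bash
cat >> h.py <<'E'
from scipy.spatial.transform import Rotation as Ro
def wrist(ctrl,name,zs=(.097,)):
    o=ctrl.get_obs();c=ctrl.camera('wrist')
    q=o['eef_rot'];R=Ro.from_quat([q[1],q[2],q[3],q[0]]).as_matrix()
    T=np.eye(4);T[:3,:3]=R;T[:3,3]=o['eef_pos'];c['W']=T@c['tool_from_camera']
    np.savez(f'pics/{name}.npz',**{k:v for k,v in c.items() if v is not None});cv2.imwrite(f'pics/{name}.png',c['pixels'][:,:,::-1])
    print(o['eef_pos'].round(4),R[:,0].round(3),R[:,1].round(3),o['wrist_force'].round(1),o['opening']);return c
def wcloud(c):
    d=c['depth'];K=c['intrinsics'];v,u=np.indices(d.shape)
    x,y=(u-K[0,2])/K[0,0],(v-K[1,2])/K[1,1];r=np.hypot(x,y)+1e-9;s=np.tan(np.minimum(r,1.5))/r
    p=np.stack([x*s*d,y*s*d,d],-1);X=p@c['W'][:3,:3].T+c['W'][:3,3];X[d<=0]=np.nan;return X
E
python3 - <<'E'
from bench import ctrl
from h import *
c=wrist(ctrl,'w1');print(c['intrinsics'],c['tool_from_camera'].round(3))
X=wcloud(c);print(X[::60,::80].round(3)[:, :, :].tolist())
E
```

```text
[0.4601 0.2006 0.3548] [-0.997  0.082  0.002] [ 0.082  0.997 -0.   ] [-0.1  0.4  0.6] 1.0016098314668345
[[325.1922621    0.         276.87290336]
 [  0.         325.1922621  212.15429651]
 [  0.           0.           1.        ]] [[ 0.001 -0.963 -0.27   0.067]
 [ 1.     0.     0.    -0.001]
 [-0.    -0.27   0.963  0.032]
 [ 0.     0.     0.     1.   ]]
[[[0.156, -0.151, -0.001], [0.213, -0.006, -0.0], [0.244, 0.095, 0.0], [0.259, 0.179, -0.003], [0.266, 0.259, -0.001], [0.273, 0.335, 0.025], [0.248, 0.454, -0.002]], [[0.249, -0.145, -0.001], [0.29, -0.006, -0.0], [0.313, 0.092, -0.0], [0.326, 0.175, 0.0], [0.332, 0.253, -0.0], [0.332, 0.337, -0.0], [0.325, 0.44, 0.0]], [[0.33, -0.151, -0.001], [0.359, -0.013, -0.001], [0.376, 0.087, 0.0], [0.386, 0.169, -0.001], [0.392, 0.248, -0.001], [0.395, 0.332, 0.0], [0.394, 0.435, -0.0]], [[0.408, -0.169, -0.001], [0.426, -0.025, -0.001], [0.438, 0.078, -0.002], [0.446, 0.163, -0.001], [0.453, 0.244, -0.0], [0.458, 0.331, -0.0], [0.464, 0.437, -0.001]], [[0.492, -0.202, -0.001], [0.488, -0.019, 0.032], [0.505, 0.066, -0.002], [0.481, 0.169, 0.08], [0.515, 0.241, 0.006], [0.526, 0.332, 0.0], [0.533, 0.435, 0.012]], [[0.547, -0.151, 0.074], [0.583, -0.074, -0.0], [0.451, 0.158, 0.224], [0.529, 0.164, 0.093], [0.584, 0.238, 0.012], [0.454, 0.243, 0.231], [0.628, 0.462, -0.001]], [[0.606, -0.145, 0.12], [0.461, 0.132, 0.25], [0.443, 0.174, 0.267], [0.45, 0.191, 0.259], [0.452, 0.212, 0.259], [0.446, 0.23, 0.269], [0.475, 0.272, 0.249]]]
```

View pics/w1.png

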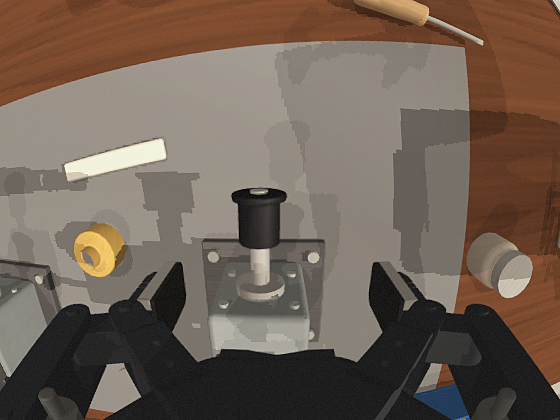

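The left knob is at (260,220), with its lip at (260,195) and the housing below it at (260,310). The depth cloud puts the bench at z≈0, so the fisheye model holds. Next I'll measure the knob axis.

```bash
cat >> h.py <<'E'
def knob(c,guess):
    X=wcloud(c);C=c['pixels'].max(2)
    m=(C<90)&(np.hypot(X[...,0]-guess[0],X[...,1]-guess[1])<.045)&(X[...,2]>.06)&(X[...,2]<.11)
    P=X[m];print('n',m.sum(),'min',P.min(0).round(4),'max',P.max(0).round(4))
    for a in np.arange(P[:,0].min(),P[:,0].max(),.006):
        S=P[(P[:,0]>=a)&(P[:,0]<a+.006)]
        if len(S)>10:print(round(a,4),len(S),'y',S[:,1].min().round(4),S[:,1].max().round(4),'mid',((S[:,1].min()+S[:,1].max())/2).round(4),'ztop',S[:,2].max().round(4),'yAtTop',S[S[:,2]>S[:,2].max()-.004,1].mean().round(4))
def housing(c,guess):
    X=wcloud(c)
    for z in (.12,.012):
        m=(np.hypot(X[...,0]-guess[0],X[...,1]-guess[1])<.1)&(abs(X[...,2]-z)<.003)
        if m.sum()>50: print('rect z',z,m.sum(),cv2.minAreaRect((X[m][:,:2]*1000).astype(np.float32)))
E
python3 - <<'E'
from h import *
c=dict(np.load('pics/w1.npz'));knob(c,(.465,.182));housing(c,(.574,.174))
E
```

```text
n 2454 min [0.4432 0.1661 0.0601] max [0.4877 0.208  0.0971]
0.4432 634 y 0.1661 0.208 mid 0.187 ztop 0.097 yAtTop 0.1862
0.4492 268 y 0.1698 0.208 mid 0.1889 ztop 0.0971 yAtTop 0.1883
0.4552 320 y 0.1691 0.202 mid 0.1855 ztop 0.0923 yAtTop 0.1854
0.4612 306 y 0.169 0.2015 mid 0.1852 ztop 0.092 yAtTop 0.1847
0.4672 310 y 0.1686 0.201 mid 0.1848 ztop 0.092 yAtTop 0.1847
0.4732 300 y 0.1679 0.2005 mid 0.1842 ztop 0.0924 yAtTop 0.1842
0.4792 279 y 0.1674 0.2001 mid 0.1837 ztop 0.0923 yAtTop 0.184
0.4852 37 y 0.177 0.1995 mid 0.1883 ztop 0.0905 yAtTop 0.1877
rect z 0.12 3151 ((548.25244140625, 177.84881591796875), (39.900794982910156, 78.7289810180664), 0.32862696051597595)
rect z 0.012 3681 ((574.0352172851562, 175.69326782226562), (130.39334106445312, 129.82183837890625), 85.09243774414062)
```

Call:
{"name": "drive_tool", "arguments": {
  "commands": [
    [[-0.2,-0.31,0,0,0,0,0],[0,0,0.8,0,0,0,0],[0,0,0.8,0,0,0,0],[0,0,0.6,0,0,0,0],[0,0,0.3,0,0,0,0],[0,0,0,0,0,0,80],[0,0,0,0,0,0,100],[0,0,0,0,0,0,120]]
  ]
}}

```text
time_s: 2.35
eef_pos: [0.4697, 0.1853, 0.2323]
eef_rot: [0.002, 0.04, 0.999, 0.0]
wrist_force: [0.3, 0.8, 0.9]
opening: 0.54
```

Call:
{"name": "drive_tool", "arguments": {
  "commands": [
    [[0,0,0,0,0,0,140],[0,0,0,0,0,0,150],[0,0,0,0,0,0,155],[0,0,0,0,0,0,160],[0,0,0,0,0,0,170],[0,0,0,0,0,0,170]]
  ]
}}

```text
time_s: 2.95
eef_pos: [0.4697, 0.185, 0.2318]
eef_rot: [0.001, 0.04, 0.999, 0.001]
wrist_force: [-2.4, 4.2, 8.4]
opening: 0.381
```

Call:
{"name": "drive_tool", "arguments": {
  "commands": [
    [[0,0,0,0,0,0,200],[0.02,0,0,0,0,0,200],[0.02,0,0,0,0,0,200],[0.02,0,0,0,0,0,200],[0,0,0,0,0,0,200]]
  ]
}}

```text
time_s: 3.45
eef_pos: [0.4671, 0.1852, 0.2318]
eef_rot: [0.002, 0.04, 0.999, 0.001]
wrist_force: [1.5, 4.1, 7.1]
opening: 0.38
```

Call:
{"name": "drive_tool", "arguments": {
  "commands": [
    [[0.02,0,0,0,0,0,200],[0.02,0,0,0,0,0,200],[0.02,0,0,0,0,0,200],[0,0,0,0,0,0,200]]
  ]
}}

```text
time_s: 3.85
eef_pos: [0.466, 0.1851, 0.2319]
eef_rot: [0.005, 0.041, 0.999, 0.001]
wrist_force: [14.2, 3.9, -6.1]
opening: 0.378
```

Call:
{"name": "drive_tool", "arguments": {
  "commands": [
    [[0.04,0,0,0,0,0,200],[0,0,0,0,0,0,200],[0,0,0,0,0,0,200],[0,0,0,0,0,0,200]]
  ]
}}

```text
time_s: 4.25
eef_pos: [0.4653, 0.1851, 0.2319]
eef_rot: [0.007, 0.041, 0.999, 0.001]
wrist_force: [21.6, 3.9, -14.0]
opening: 0.377
```

Call:
{"name": "drive_tool", "arguments": {
  "commands": [
    [[-0.04,0,0,0,0,0,200],[-0.04,0,0,0,0,0,200],[-0.04,0,0,0,0,0,200],[-0.02,0,0,0,0,0,200],[-0.02,0,0,0,0,0,200],[0,0,0,0,0,0,200]]
  ]
}}

```text
time_s: 4.85
eef_pos: [0.4698, 0.185, 0.2318]
eef_rot: [0.001, 0.04, 0.999, 0.001]
wrist_force: [-0.3, 4.1, 9.2]
opening: 0.378
```

Call:
{"name": "drive_tool", "arguments": {
  "commands": [
    [[-0.02,0,0,0,0,0,200],[-0.02,0,0,0,0,0,200],[-0.02,0,0,0,0,0,200],[0,0,0,0,0,0,200]]
  ]
}}

```text
time_s: 5.25
eef_pos: [0.4718, 0.1848, 0.2317]
eef_rot: [-0.0, 0.04, 0.999, 0.001]
wrist_force: [-6.5, 3.2, 16.9]
opening: 0.377
```

Call:
{"name": "drive_tool", "arguments": {
  "commands": [
    [[-0.02,0,0,0,0,0,200],[-0.02,0,0,0,0,0,200],[0,0,0,0,0,0,200]]
  ]
}}

```text
time_s: 5.55
eef_pos: [0.4726, 0.1849, 0.2317]
eef_rot: [-0.003, 0.04, 0.999, 0.0]
wrist_force: [-15.0, 4.5, 24.2]
opening: 0.373
```

Call:
{"name": "drive_tool", "arguments": {
  "commands": [
    [[-0.02,0,0,0,0,0,200],[-0.02,0,0,0,0,0,200],[0,0,0,0,0,0,200],[0,0,0,0,0,0,200]]
  ]
}}

```text
time_s: 5.95
eef_pos: [0.4733, 0.1849, 0.2316]
eef_rot: [-0.005, 0.04, 0.999, 0.0]
wrist_force: [-21.8, 2.6, 32.1]
opening: 0.378
```

Call:
{"name": "drive_tool", "arguments": {
  "commands": [
    [[0.06,0,0,0,0,0,200],[0,0,0,0,0,0,150],[0,0,0,0,0,0,100],[0,0,0,0,0,0,50],[0,0,0,0,0,0,0],[0,0,0,0,0,0,0]]
  ]
}}

```text
time_s: 6.55
eef_pos: [0.473, 0.184, 0.2301]
eef_rot: [-0.0, 0.04, 0.999, -0.0]
wrist_force: [0.8, -0.5, -0.0]
opening: 0.998
```

Call:
{"name": "drive_tool", "arguments": {
  "commands": [
    [[0,0,-0.5,0,0,0,0],[0,0,-0.8,0,0,0,0],[0,0,-0.8,0,0,0,0],[0,0,-0.4,0,0,0,0],[0,0,0,0,0,0,0],[0,0,0,0,0,0,0]]
  ]
}}

```text
time_s: 7.15
eef_pos: [0.4729, 0.1841, 0.3552]
eef_rot: [0.0, 0.04, 0.999, 0.0]
wrist_force: [0.2, -0.6, -0.4]
opening: 0.999
```

```bash
python3 - <<'E'
from bench import ctrl
from h import *
c=wrist(ctrl,'w2');knob(c,(.467,.182))
E
```

```text
[0.4729 0.1841 0.3552] [-0.997  0.081 -0.   ] [0.081 0.997 0.   ] [ 0.2 -0.6 -0.4] 0.9990232895850024
n 2503 min [0.4443 0.1655 0.06  ] max [0.4891 0.2081 0.0975]
0.4443 532 y 0.1655 0.2073 mid 0.1864 ztop 0.0974 yAtTop 0.1854
0.4503 304 y 0.1696 0.2081 mid 0.1889 ztop 0.0975 yAtTop 0.1875
0.4563 334 y 0.1692 0.2019 mid 0.1856 ztop 0.0927 yAtTop 0.1852
0.4623 326 y 0.1686 0.2015 mid 0.185 ztop 0.0928 yAtTop 0.1847
0.4683 318 y 0.1679 0.2004 mid 0.1841 ztop 0.0921 yAtTop 0.1842
0.4743 313 y 0.1682 0.1999 mid 0.1841 ztop 0.0921 yAtTop 0.1836
0.4803 308 y 0.1667 0.1996 mid 0.1832 ztop 0.0928 yAtTop 0.1834
0.4863 68 y 0.1683 0.1993 mid 0.1838 ztop 0.0919 yAtTop 0.1847
```

Call:
{"name": "drive_tool", "arguments": {
  "commands": [
    [[-0.06,-0.88,0,0,0,0,0],[-0.06,-0.88,0,0,0,0,0],[-0.06,-0.88,0,0,0,0,0],[-0.06,-0.88,0,0,0,0,0],[-0.06,-0.88,0,0,0,0,0],[-0.06,-0.88,0,0,0,0,0],[-0.06,-0.88,0,0,0,0,0],[-0.06,-0.88,0,0,0,0,0],[0,0,0,0,0,0,0],[0,0,0,0,0,0,0]]
  ]
}}

```text
time_s: 8.2
eef_pos: [0.4679, -0.1692, 0.3535]
eef_rot: [-0.002, 0.042, 0.999, 0.001]
wrist_force: [0.4, 0.6, 0.6]
opening: 1.0
```

```bash
python3 - <<'E'
from bench import ctrl
from h import *
c=wrist(ctrl,'w3');knob(c,(.475,-.172));housing(c,(.587,-.1815))
E
```

```text
[ 0.4679 -0.1692  0.3535] [-0.997  0.083  0.003] [0.083 0.997 0.002] [0.4 0.6 0.6] 0.9999173157784684
n 2497 min [ 0.4535 -0.1898  0.0603] max [ 0.5178 -0.1472  0.0974]
0.4535 639 y -0.1898 -0.1472 mid -0.1685 ztop 0.0974 yAtTop -0.1697
0.4595 276 y -0.1851 -0.1473 mid -0.1662 ztop 0.0967 yAtTop -0.1675
0.4655 316 y -0.1857 -0.1534 mid -0.1696 ztop 0.0923 yAtTop -0.1695
0.4715 321 y -0.1863 -0.1536 mid -0.17 ztop 0.0921 yAtTop -0.1705
0.4775 309 y -0.1869 -0.154 mid -0.1705 ztop 0.0926 yAtTop -0.1708
0.4835 300 y -0.1875 -0.1554 mid -0.1714 ztop 0.0923 yAtTop -0.1715
0.4895 283 y -0.188 -0.1557 mid -0.1719 ztop 0.0928 yAtTop -0.1721
0.4955 48 y -0.1816 -0.1561 mid -0.1688 ztop 0.0912 yAtTop -0.1696
rect z 0.12 2421 ((559.9740600585938, -178.1033477783203), (76.90259552001953, 29.490127563476562), 84.6614990234375)
rect z 0.012 3676 ((588.3936157226562, -180.598388671875), (130.2418212890625, 128.8142852783203), 84.72115325927734)
```

View pics/w3.png

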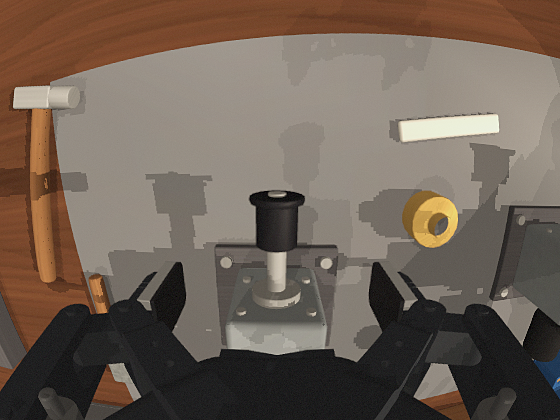

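The right knob is at (277,222), and its clear cylinder runs x≈0.465–0.497 at y≈−0.1705. The mallet and weight are well away from it.

Call:
{"name": "drive_tool", "arguments": {
  "commands": [
    [[-0.22,-0.01,0,0,0,0,0],[0,0,0.8,0,0,0,0],[0,0,0.8,0,0,0,0],[0,0,0.6,0,0,0,0],[0,0,0.26,0,0,0,0],[0,0,0,0,0,0,80],[0,0,0,0,0,0,110],[0,0,0,0,0,0,130]]
  ]
}}

```text
time_s: 9.05
eef_pos: [0.4806, -0.1702, 0.2342]
eef_rot: [0.001, 0.04, 0.999, -0.001]
wrist_force: [0.8, 0.3, 0.1]
opening: 0.516
```

Call:
{"name": "drive_tool", "arguments": {
  "commands": [
    [[0,0,0,0,0,0,140],[0,0,0,0,0,0,150],[0,0,0,0,0,0,155],[0,0,0,0,0,0,160],[0,0,0,0,0,0,170],[0,0,0,0,0,0,200],[0,0,0,0,0,0,200]]
  ]
}}

```text
time_s: 9.75
eef_pos: [0.48, -0.1701, 0.2337]
eef_rot: [0.001, 0.041, 0.999, -0.0]
wrist_force: [-0.7, 2.2, 8.0]
opening: 0.381
```

Call:
{"name": "drive_tool", "arguments": {
  "commands": [
    [[0.02,0,0,0,0,0,200],[0.02,0,0,0,0,0,200],[0.02,0,0,0,0,0,200],[0,0,0,0,0,0,200]]
  ]
}}

```text
time_s: 10.15
eef_pos: [0.4773, -0.1698, 0.2337]
eef_rot: [0.002, 0.041, 0.999, -0.0]
wrist_force: [1.3, 3.4, 6.1]
opening: 0.376
```

Call:
{"name": "drive_tool", "arguments": {
  "commands": [
    [[0.02,0,0,0,0,0,200],[0.02,0,0,0,0,0,200],[0.02,0,0,0,0,0,200],[0,0,0,0,0,0,200]]
  ]
}}

```text
time_s: 10.55
eef_pos: [0.475, -0.1696, 0.2338]
eef_rot: [0.003, 0.041, 0.999, -0.0]
wrist_force: [6.7, 3.6, 2.6]
opening: 0.378
```

Call:
{"name": "drive_tool", "arguments": {
  "commands": [
    [[0.02,0,0,0,0,0,200],[0.02,0,0,0,0,0,200],[0,0,0,0,0,0,200]]
  ]
}}

```text
time_s: 10.85
eef_pos: [0.4742, -0.1695, 0.2338]
eef_rot: [0.005, 0.041, 0.999, -0.001]
wrist_force: [16.3, 3.5, -6.5]
opening: 0.377
```

Call:
{"name": "drive_tool", "arguments": {
  "commands": [
    [[0.02,0,0,0,0,0,200],[0.02,0,0,0,0,0,200],[0,0,0,0,0,0,200]]
  ]
}}

```text
time_s: 11.15
eef_pos: [0.4734, -0.1694, 0.2339]
eef_rot: [0.007, 0.041, 0.999, -0.001]
wrist_force: [26.0, 4.4, -13.7]
opening: 0.377
```

Call:
{"name": "drive_tool", "arguments": {
  "commands": [
    [[0,0,0,0,0,0,200],[0,0,0,0,0,0,200],[-0.04,0,0,0,0,0,200],[-0.04,0,0,0,0,0,200],[-0.04,0,0,0,0,0,200],[-0.04,0,0,0,0,0,200],[-0.04,0,0,0,0,0,200],[0,0,0,0,0,0,200]]
  ]
}}

```text
time_s: 11.95
eef_pos: [0.4802, -0.1701, 0.2338]
eef_rot: [0.001, 0.04, 0.999, -0.0]
wrist_force: [-0.6, 2.3, 8.8]
opening: 0.374
```

Call:
{"name": "drive_tool", "arguments": {
  "commands": [
    [[-0.02,0,0,0,0,0,200],[-0.02,0,0,0,0,0,200],[-0.02,0,0,0,0,0,200],[-0.02,0,0,0,0,0,200],[0,0,0,0,0,0,200]]
  ]
}}

```text
time_s: 12.45
eef_pos: [0.4841, -0.1704, 0.2338]
eef_rot: [0.001, 0.04, 0.999, -0.0]
wrist_force: [-1.2, 1.5, 8.3]
opening: 0.377
```

Call:
{"name": "drive_tool", "arguments": {
  "commands": [
    [[-0.02,0,0,0,0,0,200],[-0.02,0,0,0,0,0,200],[-0.02,0,0,0,0,0,200],[0,0,0,0,0,0,200]]
  ]
}}

```text
time_s: 12.85
eef_pos: [0.4862, -0.1706, 0.2337]
eef_rot: [-0.001, 0.04, 0.999, 0.0]
wrist_force: [-7.9, 2.7, 15.2]
opening: 0.381
```

Call:
{"name": "drive_tool", "arguments": {
  "commands": [
    [[-0.02,0,0,0,0,0,200],[-0.02,0,0,0,0,0,200],[0,0,0,0,0,0,200]]
  ]
}}

```text
time_s: 13.15
eef_pos: [0.487, -0.1707, 0.2337]
eef_rot: [-0.003, 0.04, 0.999, 0.0]
wrist_force: [-17.7, 2.4, 22.1]
opening: 0.38
```

Call:
{"name": "drive_tool", "arguments": {
  "commands": [
    [[-0.02,0,0,0,0,0,200],[-0.02,0,0,0,0,0,200],[0,0,0,0,0,0,200],[0,0,0,0,0,0,200]]
  ]
}}

```text
time_s: 13.55
eef_pos: [0.4877, -0.1708, 0.2336]
eef_rot: [-0.005, 0.04, 0.999, 0.001]
wrist_force: [-26.3, 2.3, 30.1]
opening: 0.381
```

The right shaft has about 10 mm of float and the left about 4 mm, so the right head is the worn one. I'll ease off the force, release the knob and look at the lever.

Call:
{"name": "drive_tool", "arguments": {
  "commands": [
    [[0.08,0,0,0,0,0,200],[0,0,0,0,0,0,150],[0,0,0,0,0,0,100],[0,0,0,0,0,0,50],[0,0,0,0,0,0,0],[0,0,0,0,0,0,0]]
  ]
}}

```text
time_s: 14.15
eef_pos: [0.4866, -0.1705, 0.2322]
eef_rot: [-0.0, 0.04, 0.999, 0.0]
wrist_force: [-0.4, -0.7, -0.4]
opening: 0.998
```

Call:
{"name": "drive_tool", "arguments": {
  "commands": [
    [[0,0,-0.5,0,0,0,0],[0,0,-0.9,0,0,0,0],[0,0,-0.9,0,0,0,0],[0,0,-0.9,0,0,0,100],[0,0,-0.4,0,0,0,255],[0,0,0,0,0,0,255],[0,0,0,0,0,0,255],[0,0,0,0,0,0,255]]
  ]
}}

```text
time_s: 14.95
eef_pos: [0.4861, -0.1702, 0.4105]
eef_rot: [-0.001, 0.04, 0.999, 0.001]
wrist_force: [-0.7, 0.4, 0.5]
opening: 0.142
```

```bash
python3 - <<'E'
from bench import ctrl
from h import *
c=wrist(ctrl,'w4');knob(c,(.485,-.172));X=wcloud(c)
m=(np.hypot(X[...,0]-.605,X[...,1]+.2)<.08)&(X[...,2]>.165)&(X[...,2]<.22);print(m.sum(),X[m].mean(0),X[m].min(0),X[m].max(0))
E
```

```text
[ 0.4861 -0.1702  0.4105] [-0.997  0.08   0.003] [0.08  0.997 0.002] [-0.7  0.4  0.5] 0.14189123168265833
n 1694 min [ 0.4594 -0.1902  0.061 ] max [ 0.5037 -0.1476  0.0975]
0.4594 361 y -0.1902 -0.1476 mid -0.1689 ztop 0.0969 yAtTop -0.1703
0.4654 204 y -0.1858 -0.1478 mid -0.1668 ztop 0.0975 yAtTop -0.1673
0.4714 228 y -0.1864 -0.1541 mid -0.1702 ztop 0.093 yAtTop -0.1702
0.4774 221 y -0.1869 -0.1545 mid -0.1707 ztop 0.0926 yAtTop -0.1709
0.4834 224 y -0.1875 -0.1548 mid -0.1711 ztop 0.0927 yAtTop -0.1715
0.4894 215 y -0.188 -0.1552 mid -0.1716 ztop 0.0927 yAtTop -0.172
0.4954 203 y -0.1885 -0.1566 mid -0.1725 ztop 0.0921 yAtTop -0.1725
0.5014 38 y -0.1877 -0.1571 mid -0.1724 ztop 0.0914 yAtTop -0.1725<stdin>:4: RuntimeWarning: Mean of empty slice.
  ret = um.true_divide(
Traceback (most recent call last):
ValueError: zero-size array to reduction operation minimum which has no identity
```

Call:
{"name": "drive_tool", "arguments": {
  "commands": [
    [[-0.78,-0.52,0,0,0,0,255],[-0.78,-0.52,0,0,0,0,255],[-0.78,-0.52,0,0,0,0,255],[0,0,0,0,0,0,255],[0,0,0.6,0,0,0,255],[0,0,0.6,0,0,0,255],[0,0,0,0,0,0,255],[0,0,0,0,0,0,255]]
  ]
}}

```text
time_s: 15.8
eef_pos: [0.5964, -0.2573, 0.3515]
eef_rot: [-0.001, 0.04, 0.999, 0.001]
wrist_force: [-0.0, -0.6, 0.0]
opening: 0.001
```

```bash
python3 - <<'E'
from bench import ctrl
from h import *
c=wrist(ctrl,'w5')
a=ctrl.camera('scene')['pixels'][140:300,140:300,::-1]
b=ctrl.camera('side')['pixels'][180:340,240:400,::-1]
cv2.imwrite('pics/p5.png',cv2.resize(np.hstack([a,b]),None,fx=2.5,fy=2.5,interpolation=cv2.INTER_CUBIC))
E
```

```text
[ 0.5964 -0.2573  0.3515] [-0.997  0.08   0.003] [0.08  0.997 0.001] [-0.  -0.6  0. ] 0.0008691113393538575
```

View pics/p5.png

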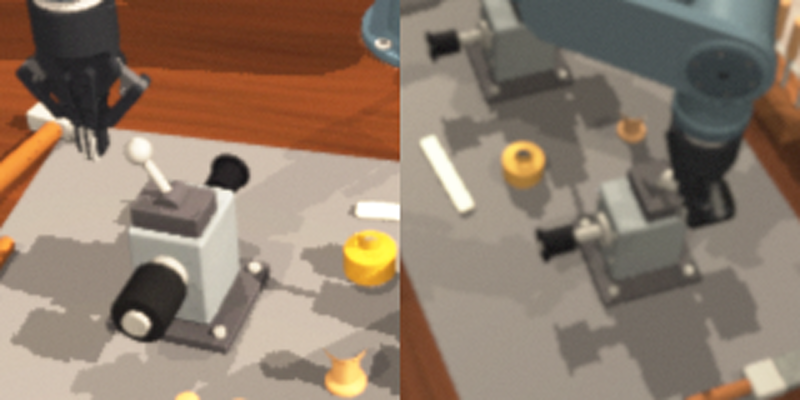

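The closed fingertips at (95,145) sit beside the right lever's ball at (138,150), on its −y side. I'll sweep the lever over towards +y.

Call:
{"name": "drive_tool", "arguments": {
  "commands": [
    [[0,0.25,0,0,0,0,255],[0,0.25,0,0,0,0,255],[0,0.25,0,0,0,0,255],[0,0.25,0,0,0,0,255],[0,0.25,0,0,0,0,255],[0,0.25,0,0,0,0,255],[0,0,0,0,0,0,255]]
  ]
}}

```text
time_s: 16.65
eef_pos: [0.6029, -0.1806, 0.3518]
eef_rot: [-0.001, 0.039, 0.999, 0.001]
wrist_force: [-0.2, -1.3, -0.1]
opening: 0.001
```

Call:
{"name": "drive_tool", "arguments": {
  "commands": [
    [[0,0.04,0,0,0,0,255],[0,0.04,0,0,0,0,255],[0,0.04,0,0,0,0,255],[0,0,0,0,0,0,255]]
  ]
}}

```text
time_s: 17.05
eef_pos: [0.6033, -0.1772, 0.3522]
eef_rot: [-0.0, 0.04, 0.999, 0.0]
wrist_force: [0.4, -0.0, -0.7]
opening: -0.0
```

Call:
{"name": "drive_tool", "arguments": {
  "commands": [
    [[0,0.04,0,0,0,0,255],[0,0.04,0,0,0,0,255],[0,0.04,0,0,0,0,255],[0,0,0,0,0,0,255]]
  ]
}}

```text
time_s: 17.45
eef_pos: [0.6034, -0.1745, 0.3523]
eef_rot: [-0.0, 0.041, 0.999, -0.004]
wrist_force: [-1.2, -17.2, -4.5]
opening: 0.0
```

```bash
python3 - <<'E'
from bench import ctrl
from h import *
a=ctrl.camera('scene')['pixels'][140:300,140:300,::-1]
b=ctrl.camera('side')['pixels'][180:340,240:400,::-1]
cv2.imwrite('pics/p6.png',cv2.resize(np.hstack([a,b]),None,fx=2.5,fy=2.5,interpolation=cv2.INTER_CUBIC))
E
```

```text
(no output)
```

View pics/p6.png

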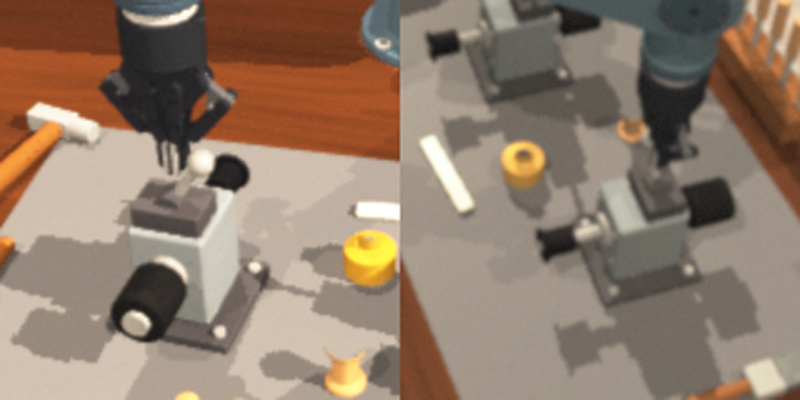

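The lever now leans to +y with its ball at (202,162), and the 17 N reaction shows it is against its stop. I'll back off and check.

Call:
{"name": "drive_tool", "arguments": {
  "commands": [
    [[0,0.02,0,0,0,0,255],[0,0,0,0,0,0,255],[0,-0.4,0,0,0,0,255],[0,-0.4,-0.4,0,0,0,255],[0,0,-0.9,0,0,0,255],[0.8,0,-0.5,0,0,0,255],[0.9,0,0,0,0,0,255],[0.9,0,0,0,0,0,255],[0,0,0,0,0,0,255],[0,0,0,0,0,0,255]]
  ]
}}

```text
time_s: 18.55
eef_pos: [0.4706, -0.1995, 0.4431]
eef_rot: [0.001, 0.041, 0.999, -0.0]
wrist_force: [-0.1, -0.2, 0.5]
opening: -0.004
```

```bash
python3 - <<'E'
from bench import ctrl
from h import *
c=ctrl.camera('scene');X=cloud(c)
for n,h in [('L',(.574,.1757)),('R',(.5884,-.1806))]:
    m=(np.hypot(X[...,0]-h[0]-.015,X[...,1]-h[1])<.07)&(X[...,2]>.182)&(X[...,2]<.215);P=X[m];print(n,m.sum(),P.mean(0).round(4),'head y',(P.mean(0)[1]-h[1]).round(4))
w=wrist(ctrl,'w7')
knob(w,(.485,-.172))
s=ctrl.camera('side')['pixels']
cv2.imwrite('pics/p7.png',cv2.resize(np.hstack([c['pixels'],s])[:,:,::-1],(800,300)))
E
```

```text
L 107 [0.5923 0.1444 0.198 ] head y -0.0313
R 98 [ 0.6128 -0.1494  0.1981] head y 0.0312
[ 0.4714 -0.1997  0.4432] [-0.997  0.081 -0.002] [ 0.081  0.997 -0.001] [-0.   0.2  0.4] 0.0010788244783175773
n 1377 min [ 0.4585 -0.1904  0.0601] max [ 0.504  -0.1488  0.0976]
0.4585 285 y -0.1904 -0.1488 mid -0.1696 ztop 0.0967 yAtTop -0.1701
0.4645 161 y -0.1857 -0.1493 mid -0.1675 ztop 0.0976 yAtTop -0.1687
0.4705 178 y -0.1862 -0.1544 mid -0.1703 ztop 0.0925 yAtTop -0.1704
0.4765 178 y -0.1875 -0.1546 mid -0.171 ztop 0.0926 yAtTop -0.1709
0.4825 176 y -0.188 -0.1547 mid -0.1714 ztop 0.0923 yAtTop -0.1714
0.4885 177 y -0.1884 -0.155 mid -0.1717 ztop 0.0927 yAtTop -0.172
0.4945 174 y -0.1888 -0.1565 mid -0.1727 ztop 0.0928 yAtTop -0.1725
0.5005 48 y -0.1888 -0.1566 mid -0.1727 ztop 0.0913 yAtTop -0.1706
```

View pics/p7.png

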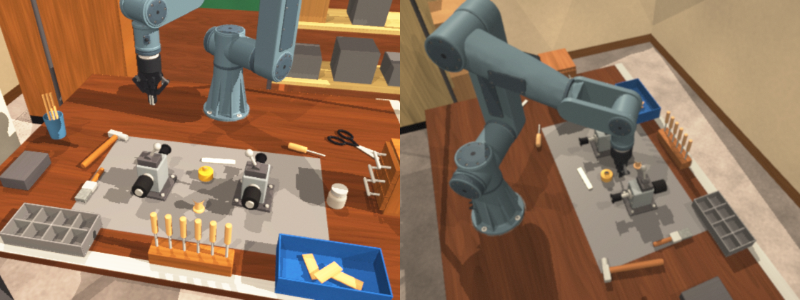

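The right lever's ball is at +31 mm (locked) and the left's at −31 mm (unlocked). The right knob is still home, the bystanders haven't moved and the arm is clear of everything, so I'm handing in.

```bash
python3 -c "
from bench import ctrl
print(ctrl.hand_in())"
```

```text
the job is handed in; nothing more can be done
None
```

I checked both heads, left first and then right, and the right one is worn, so I locked it and handed the job in at about 18.6 s; no verdict is reported.

- **Float:** each shaft was pulled to its outer stop (22–26 N), held, then pushed home (22–26 N) and held. I worked the float out from where the force rose at each stop: about 4.3 mm on the left (sound) and about 10 mm on the right (worn).
- **Levers:** the right lever was swung over until it met its stop at 17 N. The last scene-camera check put its ball 31 mm to the +y side (locked) and the left one 31 mm to the −y side (unlocked).
- **Shafts:** in the wrist camera both knobs sat where they should when home. I rechecked the right one after the lever swing. I did not measure the left one again after releasing and leaving it.
- **Clearance:** at hand-in the arm touched nothing, with the wrist force near zero. By eye in the last picture, everything else on the bench is where it was.
- **One disagreement:** the robot-side edge of the left knob's lip read about 5 mm too near the robot. I put this down to depth-edge noise, because the other end of the knob and the stop forces agreed with home.

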